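# Start the dental polishing unit: extraction first, then spindle

## Robot

A 6-joint arm with a two-finger parallel gripper is mounted at the origin on the work surface. World frame = base frame: x ahead of the robot, y to its left, z up, the work surface at z = 0. Lengths are in mm, angles in rad, forces in N, time in s.
With the tool pointing down it reaches from about 275 to 750 mm from the base axis. Payload 10.2 kg.
Tool frame: the origin (TCP) lies at the very end of the fingers, on their centre line; the grasp point (between the pads) lies 19 mm behind it; z points along the fingers, y is the direction in which the jaws open and shut (so a half turn about z gives the same grasp; the last joint's range is limited). The gripper opens to 85 mm and grips with 20 to 120 N. Pads are 22 mm wide; open, the fingers measure 114 mm over their backs; the gripper's body (76 mm by 85 mm) begins 54 mm behind the grasp point. The pads swing forward as they close: fully open they stand 13 mm farther back than shut.
Start: joints at [0.948, 0.313, 1.498, -0, 1.331, -0.223], TCP at [204.361, 483.599, 231.294] pointing down, gripper open.
Joint ranges: [-2.94, 2.94], [-0.97, 2.17], [0.19, 2.56], [-1.23, 4.37], [0.02, 3.11], [-2.88, 2.88]. Speed limits (rad/s): [2.39, 2.39, 3.01, 3.14, 3.14, 3.14].

## Interface

Orientations are given as a unit quaternion [w, x, y, z].
In Python, from rig import ctrl, eyes, order gives the robot as it stands.
- The arm moves only by the tool move_arm, never from a script. Its argument "deltas" is a list of rows, each a list of 6 numbers: the shift along the tool's x, y, z in cm, then the turn, a rotation vector about the tool's x, y, z in degrees. A call has exactly 10 rows; each row shifts and turns the commanded pose from where the row before left it, along the tool's axes as they then stand; what a row does not reach is not made up. A row lasts 1/10 s, in which the tool goes at most 50 mm and 8.59 degrees, less where a joint would pass 70% of its speed; a pose out of reach is approached as far as the arm can. A call is refused whole if a number of a shift passes 5 or a number of a turn 8.59, either way. A call with a gripper value outside its range is refused whole. "grip" is the finger opening in cm, from 0 to 8.54, set as the call begins (left out, the last holds). The fingers move at their own pace and stop on an object; "newtons" is the grip in N (left out, the last holds). Time passes only in rows, so rows that do not move let the fingers close, or fill a call up. It gives the time, the measured TCP pose, the force and the opening at its end, in the units of the state.
- ctrl.sense(): the state, without advancing time (a new reading comes with each control period).
- eyes.capture(name): name is "side" or "top"; returns the picture (420x560x3 uint8, blue, green, red); there is no depth.
- eyes.camera_params(name): a dict with "K" (3x3 intrinsics, pixels), "camera_from_world" (4x4, takes a point from world to camera coordinates). Camera axes: x right, y down, z forward; pixel columns grow to the right and rows downward; lengths in mm; the calibration is good to about 2 mm. A picture is of the moment at which its call begins. camera_params takes no time and is no camera call.
- order.finish_job(): hands the job in, once; it reports no verdict.
The state is a dict: "time_s": time; "joints": joint angles; "dq": joint speeds; "tau": joint torques, N m; "eef_pos": TCP position; "ee_rot": TCP orientation; "force": force on the tool from outside, world axes, zero at the start; "wrist_torque": the same for the moment, N m; "grip_width": opening from 0.0 (shut) to 1.0 (fully open).
Only numpy, scipy, OpenCV 4.12 (cv2) and the standard library are available. Lean on these libraries where they do the work, as an engineer would, in place of code of your own. Each camera call takes 0.05 s, during which the arm holds its last target.

## Task

Start up the polishing unit at its console: press the square key fully down to switch on the dust extraction and let it come back up, then press the large round key fully down to start the spindle and let it come back up. Press one key at a time, and do not press the small round key or the narrow bar key.

Things in the scene. Friction and masses are not known exactly. Their poses are not given: they have to be found in the camera images.
- square_key_top (a point): Dust extraction key: white square cap, 32 mm by 32 mm. Like all four it goes straight down 8 mm on a spring (1.5 N to start, 5 N fully down; 6 mm counts as pressed) and springs back; the point moves with it. The point: centre of the cap's top, 66 mm above the table; z up, x and y along the console's short and long sides.
- large_round_key_top (a point): Spindle start key: white round cap, 34 mm across, the larger of the two round ones. The four keys form one row, in any order, 62 mm between centres, each in a black bezel 46 mm square and 10 mm high, on the robot's side of a grey console 300 by 220 mm, its deck 45 mm above the table, turned up to 20 degrees. The point: centre of the cap's top, 66 mm above the table; z up, x and y along the console's short and long sides.
- small_round_key_top (a point): Not to be pressed: white round cap, 20 mm across, the smaller of the two round ones. Same row, bezel, 8 mm travel and spring as the others. The point: centre of the cap's top, 66 mm above the table; z up, x and y along the console's short and long sides.
- bar_key_top (a point): Not to be pressed: white narrow bar cap, 36 mm by 14 mm, its long side across the row. Same row, bezel, 8 mm travel and spring as the others. The point: centre of the cap's top, 66 mm above the table; z up, x and y along the console's short and long sides.

How it is judged:
By the outcome, as a careful person would: the job done as asked, in the order asked, and still so for the second after the job is handed in, with the robot touching nothing.
It also fails if it takes over 32 s, if anything falls off the work surface, if the arm or the gripper's body presses on something with over 40 N, if the wrist force passes 120 N, or if a joint passes its speed limit or range.

## Working session

There is one attempt and no reset: what is moved stays moved. The work goes in short steps, Python scripts to look and compute and a tool call to move; the robot and the scene stay as the last step left them, time stands still between calls to the robot, and variables do not carry over. Pictures are saved under pics/ and viewed, and the job is handed in when it is done.

Besides the shell and the picture viewer there is one more tool, called by a JSON object that holds its "api" and its "payload", one argument or row to a line. move_arm: Moves the arm, as the interface text tells. Its arguments: {"type":"object","properties":{"deltas":{"type":"array"},"grip":{"type":"number"},"newtons":{"type":"number"}},"required":["deltas"]}

```bash
mkdir -p pics; python3 - <<'E'
from rig import ctrl,eyes,order
import cv2,numpy as np
s=ctrl.sense();print({k:np.round(s[k],3).tolist() for k in('time_s','eef_pos','ee_rot','grip_width','force')})
for n in('top','side'):
    cv2.imwrite(f'pics/{n}0.png',eyes.capture(n)); p=eyes.camera_params(n);print(n,np.round(p['K'],1).tolist(),np.round(p['camera_from_world'],3).tolist())
E
```

```text
{'time_s': 0.0, 'eef_pos': [204.189, 483.385, 230.749], 'ee_rot': [-0.0, 0.199, 0.98, -0.001], 'grip_width': 1.0, 'force': [0.211, -0.599, 0.387]}
top [[526.6, 0.0, 280.9], [0.0, 526.6, 212.9], [0.0, 0.0, 1.0]] [[-0.005, -1.0, -0.014, 52.448], [-0.983, 0.007, -0.182, 546.524], [0.182, 0.013, -0.983, 831.625], [0.0, 0.0, 0.0, 1.0]]
side [[519.6, 0.0, 284.6], [0.0, 519.6, 211.4], [0.0, 0.0, 1.0]] [[0.987, -0.161, -0.01, -520.217], [-0.103, -0.576, -0.811, 187.179], [0.125, 0.802, -0.585, 739.809], [0.0, 0.0, 0.0, 1.0]]
```

View pics/top0.png

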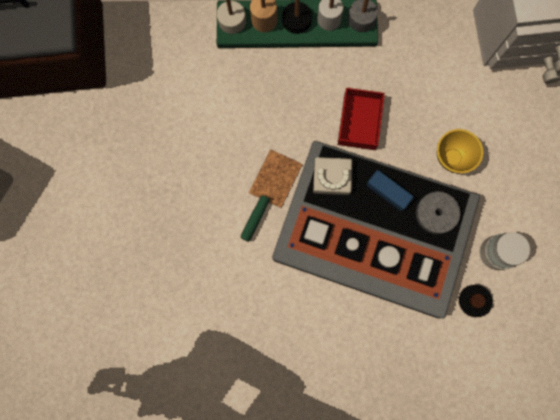

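View pics/side0.png

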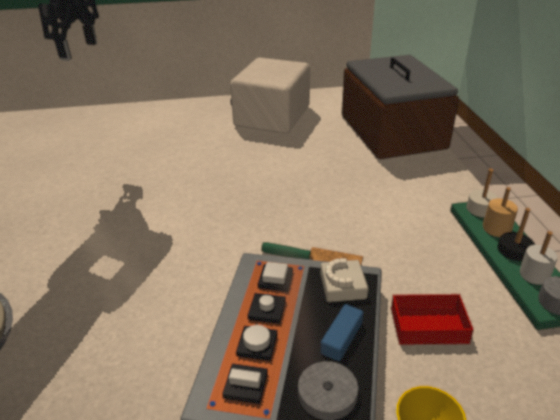

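The top view shows the key row: square at about (317,232), small round (352,244), large round (389,257) and bar (426,269). The side view shows the same order, running from (275,272) down to (245,378). Next I'll measure cap centroids in both views.

```bash
cat > h.py <<'E'
import cv2,numpy as np
from rig import eyes
def ray(n,uv,z):
    p=eyes.camera_params(n);T=np.array(p['camera_from_world']);R,t=T[:3,:3],T[:3,3]
    d=R.T@np.linalg.inv(p['K'])@np.array([*uv,1]);c=-R.T@t
    return c+d*(z-c[2])/d[2]
E
python3 - <<'E'
from h import *
seeds={'top':[(317,232),(352,244),(389,257),(426,269)],'side':[(275,270),(266,300),(256,334),(245,376)]}
for n in seeds:
    im=cv2.imread(f'pics/{n}0.png');h=cv2.cvtColor(im,cv2.COLOR_BGR2HSV)
    m=((h[...,2]>(150 if n=='top' else 165))&(h[...,1]<70)).astype(np.uint8)
    k,l,st,c=cv2.connectedComponentsWithStats(m)
    for s in seeds[n]:
        i=l[s[1],s[0]];print(n,s,st[i].tolist(),c[i].round(1),ray(n,c[i],66).round(1), im[s[1],s[0]])
    r=im[200:300,280:460] if n=='top' else im[250:410,190:330]
    r=cv2.resize(r,None,fx=4,fy=4) if n=='top' else cv2.resize(r,None,fx=3.7,fy=3.7)
    cv2.imwrite(f'pics/{n}z.png',r)
E
```

```text
top (317, 232) [305, 221, 22, 22, 326] [315.9 231.4] [512.9  -8.1  66. ] [154 172 187]
top (352, 244) [347, 239, 11, 11, 92] [352.1 243.8] [492.2 -66.5  66. ] [159 177 189]
top (389, 257) [379, 247, 20, 19, 298] [388.5 256.2] [ 471.5 -124.7   66. ] [155 174 186]
top (426, 269) [420, 259, 12, 21, 155] [425.4 268.9] [ 450.7 -182.9   66. ] [153 173 185]
side (275, 270) [264, 262, 23, 16, 271] [274.8 269.6] [512.2  -7.   66. ] [157 178 191]
side (266, 300) [260, 296, 13, 9, 87] [265.9 299.9] [491.3 -65.6  66. ] [162 185 199]
side (256, 334) [244, 326, 25, 19, 367] [255.9 334.7] [ 470.6 -124.2   66. ] [164 185 200]
side (245, 376) [230, 369, 29, 12, 231] [244.  374.8] [ 449.7 -182.2   66. ] [166 189 205]
```

View pics/topz.png

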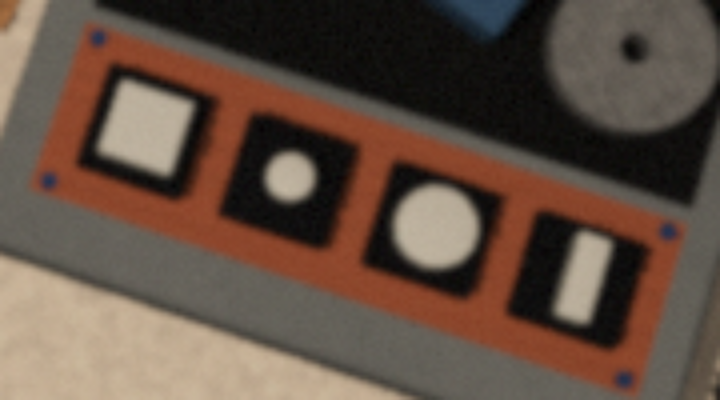

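View pics/sidez.png

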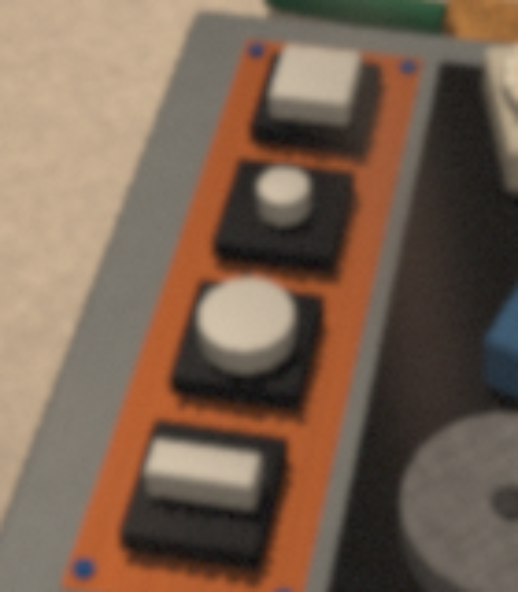

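Both views agree within about 1 mm. The square is at about (512.5, -7.5), the large round at (471, -124.5), and the row is at about 70.5°. The jaws are nearly in line with the row already. I'll close the gripper and move over the square key.

{"api": "move_arm", "payload": {
  "deltas": [
    [0,0,0,0,0,-3.5],
    [-2.3,-1.8,0.2,0,0,0],
    [-2.3,-1.8,0.2,0,0,0],
    [-2.3,-1.8,0.2,0,0,0],
    [-2.3,-1.8,0.2,0,0,0],
    [-2.3,-1.8,0.2,0,0,0],
    [-2.3,-1.8,0.2,0,0,0],
    [-2.3,-1.8,0.2,0,0,0],
    [-2.3,-1.8,0.2,0,0,0],
    [-2.3,-1.8,0.2,0,0,0]
  ],
  "grip": 0,
  "newtons": 40
}}

```text
time_s: 1.1
eef_pos: [346.1, 260.9, 213.1]
ee_rot: [-0.0, 0.169, 0.986, -0.0]
force: [0.1, -0.2, -0.1]
grip_width: 0.001
```

{"api": "move_arm", "payload": {
  "deltas": [
    [-2.5,-2,0.8,0,0,0],
    [-2.5,-2,0.8,0,0,0],
    [-2.5,-2,0.8,0,0,0],
    [-2.5,-2,0.8,0,0,0],
    [-2.5,-2,0.8,0,0,0],
    [-2.5,-2,0.8,0,0,0],
    [-2.5,-2,0.8,0,0,0],
    [-2.5,-2,0.8,0,0,0],
    [-2.5,-2,0.8,0,0,0],
    [0,0,0,0,0,0]
  ]
}}

```text
time_s: 2.1
eef_pos: [499.0, 14.9, 140.0]
ee_rot: [-0.001, 0.17, 0.985, -0.0]
force: [-0.1, 0.2, -1.0]
grip_width: -0.004
```

{"api": "move_arm", "payload": {
  "deltas": [
    [-0.7,-0.55,1,0,0,0],
    [-0.7,-0.55,1,0,0,0],
    [-0.6,-0.55,1,0,0,0],
    [0,0,1,0,0,0],
    [0,0,1,0,0,0],
    [0,0,0.5,0,0,0],
    [0,0,0,0,0,0],
    [0,0,0,0,0,0],
    [0,0,0,0,0,0],
    [0,0,0,0,0,0]
  ]
}}

```text
time_s: 3.1
eef_pos: [511.7, -4.7, 86.7]
ee_rot: [0.0, 0.168, 0.986, -0.0]
force: [-0.1, 0.4, 0.9]
grip_width: -0.001
```

```bash
python3 - <<'E'
from rig import eyes,ctrl
import cv2,numpy as np
a=eyes.capture('side')[200:400,180:380];b=eyes.capture('top')[150:350,260:460]
cv2.imwrite('pics/c1.png',cv2.resize(np.hstack([a,b]),(800,400)))
s=ctrl.sense();print(s['eef_pos'],s['force'])
E
```

```text
[511.67575033  -4.71516035  86.56701373] [-0.24159936 -0.49373392  0.03145492]
```

View pics/c1.png

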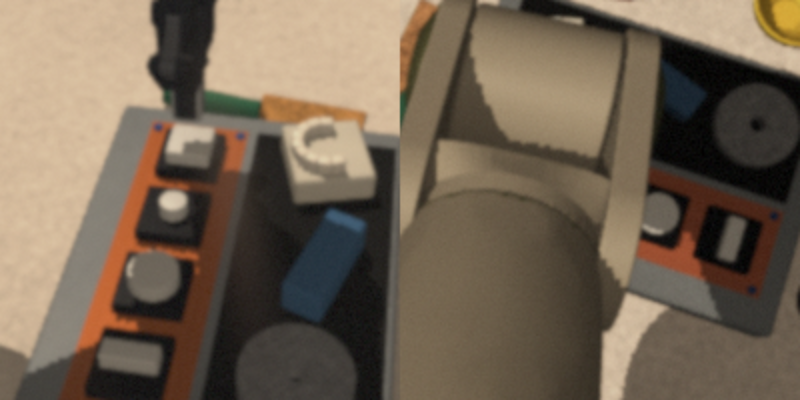

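The closed fingers hang over the square cap (the fingertips are at about (185,115) in the left crop). I'll centre the last few mm and go down until I get light contact.

{"api": "move_arm", "payload": {
  "deltas": [
    [-0.15,-0.25,0.5,0,0,0],
    [0,0,0.5,0,0,0],
    [0,0,0.3,0,0,0],
    [0,0,0.3,0,0,0],
    [0,0,0.3,0,0,0],
    [0,0,0.2,0,0,0],
    [0,0,0.2,0,0,0],
    [0,0,0,0,0,0],
    [0,0,0,0,0,0],
    [0,0,0,0,0,0]
  ]
}}

```text
time_s: 4.2
eef_pos: [512.1, -7.6, 63.4]
ee_rot: [-0.0, 0.169, 0.986, -0.0]
force: [-1.9, 0.6, 2.4]
grip_width: -0.0
```

Contact is as the spring predicts. Next I'll press to the bottom.

{"api": "move_arm", "payload": {
  "deltas": [
    [0,0,0.2,0,0,0],
    [0,0,0.2,0,0,0],
    [0,0,0.1,0,0,0],
    [0,0,0.1,0,0,0],
    [0,0,0,0,0,0],
    [0,0,0,0,0,0],
    [0,0,0,0,0,0],
    [0,0,0,0,0,0],
    [0,0,0,0,0,0],
    [0,0,0,0,0,0]
  ]
}}

```text
time_s: 5.2
eef_pos: [512.3, -7.6, 57.9]
ee_rot: [0.0, 0.168, 0.986, -0.0]
force: [-3.4, 1.7, 11.7]
grip_width: 0.002
```

The key is bottomed: z is 57.9 and the force (11.7 N) is above 5 N. Now I'll lift off.

{"api": "move_arm", "payload": {
  "deltas": [
    [0,0,-0.3,0,0,0],
    [0,0,-0.4,0,0,0],
    [0,0,-0.5,0,0,0],
    [0,0,-0.5,0,0,0],
    [0,0,-0.8,0,0,0],
    [0,0,-1,0,0,0],
    [0,0,-1,0,0,0],
    [0,0,0,0,0,0],
    [0,0,0,0,0,0],
    [0,0,0,0,0,0]
  ]
}}

```text
time_s: 6.2
eef_pos: [511.9, -7.5, 102.0]
ee_rot: [-0.0, 0.169, 0.986, 0.0]
force: [0.1, -0.9, -0.6]
grip_width: -0.001
```

{"api": "move_arm", "payload": {
  "deltas": [
    [0,-1,0,0,0,0],
    [0,-1.6,0,0,0,0],
    [0,-2,0,0,0,0],
    [0,-2,0,0,0,0],
    [0,-2,0,0,0,0],
    [0,-2,0,0,0,0],
    [-0.05,-1.2,0,0,0,0],
    [0,-0.6,0,0,0,0],
    [0,0,0,0,0,0],
    [0,0,0,0,0,0]
  ]
}}

```text
time_s: 7.2
eef_pos: [471.5, -124.3, 102.2]
ee_rot: [-0.0, 0.168, 0.986, 0.0]
force: [0.5, 1.0, -0.2]
grip_width: 0.0
```

```bash
python3 - <<'E'
from rig import eyes,ctrl
import cv2,numpy as np
a=eyes.capture('side')[220:420,180:380];b=eyes.capture('top')[150:350,260:460]
cv2.imwrite('pics/c2.png',cv2.resize(np.hstack([a,b]),(800,400)))
s=ctrl.sense();print(s['time_s'],s['eef_pos'],s['force'])
E
```

```text
7.3 [ 471.56367452 -124.11412763  102.27083726] [ 0.01174249 -0.7968862  -1.13986251]
```

View pics/c2.png

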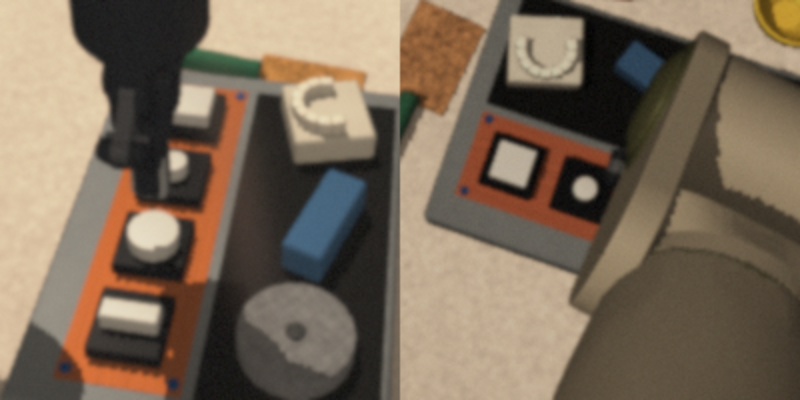

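The square cap is back up (about (193,103) in the left crop), and the fingertips are above the large round cap. Now I'll go down on it.

{"api": "move_arm", "payload": {
  "deltas": [
    [0,0,0.8,0,0,0],
    [0,0,0.8,0,0,0],
    [0,0,0.8,0,0,0],
    [0,0,0.6,0,0,0],
    [0,0,0.3,0,0,0],
    [0,0,0.3,0,0,0],
    [0,0,0.2,0,0,0],
    [0,0,0.1,0,0,0],
    [0,0,0,0,0,0],
    [0,0,0,0,0,0]
  ]
}}

```text
time_s: 8.3
eef_pos: [471.4, -124.7, 63.5]
ee_rot: [0.0, 0.169, 0.986, -0.0]
force: [-0.7, 0.3, 3.1]
grip_width: 0.002
```

{"api": "move_arm", "payload": {
  "deltas": [
    [0,0,0.2,0,0,0],
    [0,0,0.2,0,0,0],
    [0,0,0.1,0,0,0],
    [0,0,0.1,0,0,0],
    [0,0,0,0,0,0],
    [0,0,0,0,0,0],
    [0,0,0,0,0,0],
    [0,0,0,0,0,0],
    [0,0,0,0,0,0],
    [0,0,0,0,0,0]
  ]
}}

```text
time_s: 9.3
eef_pos: [471.5, -124.8, 57.9]
ee_rot: [0.0, 0.168, 0.986, -0.0]
force: [-4.2, 1.2, 12.6]
grip_width: 0.001
```

The large round key is bottomed (z 57.9, 12.6 N). I'll lift well clear.

{"api": "move_arm", "payload": {
  "deltas": [
    [0,0,-0.3,0,0,0],
    [0,0,-0.4,0,0,0],
    [0,0,-0.5,0,0,0],
    [0,0,-1,0,0,0],
    [0,0,-2,0,0,0],
    [0,0,-2,0,0,0],
    [0,0,-2,0,0,0],
    [0,0,-1,0,0,0],
    [0,0,0,0,0,0],
    [0,0,0,0,0,0]
  ]
}}

```text
time_s: 10.3
eef_pos: [471.1, -124.6, 148.7]
ee_rot: [-0.0, 0.169, 0.986, 0.0]
force: [-0.9, 0.4, 0.1]
grip_width: -0.0
```

```bash
python3 - <<'E'
from rig import eyes,ctrl
import cv2,numpy as np
a=eyes.capture('side')
cv2.imwrite('pics/c3.png',cv2.resize(a[220:420,180:380],(600,600)))
s=ctrl.sense();print(s['time_s'],s['eef_pos'],s['force'])
E
```

```text
10.35 [ 471.00603228 -124.50070685  148.41770193] [-1.13155311 -0.56060049  0.32200362]
```

View pics/c3.png

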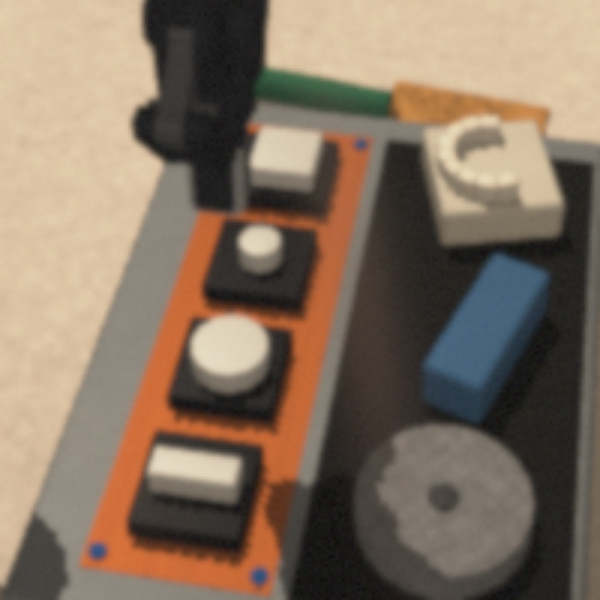

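All four caps are up (large round at about (230,355) in the crop), nothing else has moved, and the gripper is clear. I'll hand the job in.

```bash
python3 -c "
from rig import order
print(order.finish_job())"
```

```text
the job is handed in; nothing more can be done
None
```

I pressed the square key fully down and released it, then did the same with the large round key, using the closed fingertips. The job was handed in at about 10.4 s; no verdict is reported.

- **Presses:** both keys reached z = 57.9 mm, against 58 mm for full travel. The vertical force was 11.7 N on the square and 12.6 N on the large round, so both were on their stops.
- **Last checks:** the final side picture showed all four caps up and the console and the things on it where they were. The gripper was about 80 mm above the keys, with force readings near zero (about 1 N of noise).
- **Other keys:** the small round and bar keys were never under the fingers while these were low.
- **Agreement:** the two cameras agreed on the key positions to about 1 mm, and no check failed.

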